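# Fit the drill chuck to the upright work spindle

### The arm

A 7-joint arm with a two-finger parallel gripper is mounted at the origin on the work surface. World frame = base frame: x ahead of the robot, y to its left, z up, the work surface at z = 0. Lengths are in m, angles in rad, forces in N, time in s.
With the tool pointing down it reaches from about 0.35 to 0.9 m from the base axis. Payload 8.1 kg.
Tool frame: the origin (TCP) lies on the centre line of the jaws, within the pads' length; the fingertips stand 14 mm ahead of it and the grasp point (between the pads) lies 5 mm behind it; z points along the fingers, y is the direction in which the jaws open and shut (so a half turn about z gives the same grasp; the last joint's range is limited). The gripper opens to 92 mm and grips with 3 to 60 N. Pads are 19 mm wide; open, the fingers measure 130 mm over their backs; the gripper's body (75 mm by 190 mm) begins 47 mm behind the grasp point.
Start: joints at [-1.219, 0.434, 0.025, 1.573, -0.012, 1.134, -0.075], TCP at [0.275, 0.561, 0.241] pointing down, gripper open.
Joint ranges: [-2.62, 2.62], [-0.44, 2.09], [-1.27, 1.32], [0.08, 2.57], [-1.32, 4.46], [0.12, 2], [-2.74, 2.74]. Speed limits (rad/s): [2.22, 2.22, 3.01, 3.01, 3.14, 3.14, 3.14].

### API

Orientations are given as a rotation vector (axis times angle).
In Python, from cell import observe, eyes, arm gives the robot as it stands.
- The arm moves only by the tool step_arm, never from a script. Its argument "series" is a list that holds one entry, the list of rows, each a list of 5 numbers: the finger opening in m, from 0 to 0.0918, then the shift along the world's x, y, z in m, then the turn about the world's z in degrees. In form: [[[hand, dx, dy, dz, spin], ...]]. A call has 1 to 20 rows; each row is the pose to reach, as a shift and turn from the pose measured when the call began; what a row does not reach only later rows make up. A row lasts 1/12 s, in which the tool goes at most 41.7 mm and 7.16 degrees, less where a joint would pass 70% of its speed; a pose out of reach is approached as far as the arm can. A call with a gripper value outside its range is refused whole. The fingers move at their own pace and stop on an object; "squeeze" is the grip in N (left out, the last holds). Time passes only in rows, so rows that repeat a pose let the fingers close. It gives the time, the measured TCP pose, the force and the opening at its end, in the units of the state.
- observe(): the state, without advancing time (a new reading comes with each control period).
- eyes.get_image(name): name is "side" or "top"; returns (picture, depth): 400x640x3 uint8, red, green, blue; 400x640 float32, m along the optical axis (not along the pixel's ray), 0 where there is no reading.
- eyes.camera_params(name): a dict with "intrinsics" (3x3 intrinsics, pixels), "distortion" ([k1, k2, p1, p2, k3] as OpenCV has them; the pictures are not rectified), "position" and "attitude" of the camera in the world. Camera axes: x right, y down, z forward; pixel columns grow to the right and rows downward; lengths in m; the calibration is good to about 2 mm. A picture is of the moment at which its call begins. camera_params takes no time and is no camera call.
- arm.sign_off(): hands the job in, once; it reports no verdict.
The state is a dict: "clock": time; "joints": joint angles; "dq": joint speeds; "joint_efforts": joint torques, N m; "position": TCP position; "ee_rot": TCP orientation; "force": force on the tool from outside, world axes, zero at the start; "ft_torque": the same for the moment, N m; "width": opening from 0.0 (shut) to 1.0 (fully open).
Only numpy, scipy, OpenCV 4.12 (cv2) and the standard library are available. Lean on these libraries where they do the work, as an engineer would, in place of code of your own. Each camera call takes 0.05 s, during which the arm holds its last target.

### The job

Fit the drill chuck to the green rotary work head: take it from the wooden rack and lower it, still in the gripper, into the upright spindle, with the two slots in its collar over the two driving dogs and the collar fully home, flat on the spindle's face. Then let go and leave it standing there; leave the pointed centre and the brass ring mandrel where they stand in the rack.

Things in the scene. Friction and masses are not known exactly. Their poses are not given: they have to be found in the camera images.
- chuck_mid (a point): Drill chuck, 0.4-0.65 kg: dark knurled sleeve, diameter 40 mm, height 40 mm (grip here); the point is its centre, z up. Below the point: collar from 28 to 38 (diameter 68), then the shank, diameter 42 tapering to 19, tip at 80. Jaws end 32 above. Two slots through the collar at opposite sides, open to the rim, 20 wide, 12 deep, on the x axis. Hangs loose by its collar in one of the rack's three holes.
- nose (a point): Fixed, locked spindle of the green work head (130 mm square): the point is the centre of its dark round face (diameter 76, 120 above the table), z up. Tapered hole in it: mouth 46, depth 44, bottom 26; 2 play round the seated shank. Two yellow dogs on the face on the x axis, 31 from centre, 7 wide, 8 high; the slots clear them by 12 degrees either way. Chuck home: chuck_mid is 38 above this point.
- centre_mid (a point): Pointed centre, leave alone: bright steel cylinder of diameter 32 mm ending in a cone, 54 high, on the same collar and shank. The point is on its upright axis, 28 above the collar. The three tools swap places in the wooden rack: its top is 60 above the table, its holes 100 apart in one row.
- mandrel_mid (a point): Ring mandrel, leave alone: three brass steps of diameter 30, 25 and 20 mm, 48 mm high, on the same collar and shank, in the same rack. The point is on its upright axis, 24 above the collar.
Things that resemble listed ones, but are neither listed nor needed, are in the scene too. What is shaped like the part that bears chuck_mid but blue is not meant. What is shaped like the part that bears nose but orange is not meant.

How it is judged:
By the outcome, as a careful person would: the job done as asked, in the order asked, and still so for the second after the job is handed in, with the robot touching nothing.
It also fails if it takes over 35 s, if anything falls off the work surface, if the arm or the gripper's body presses on something with over 40 N, if the wrist force passes 120 N, or if a joint passes its speed limit or range.

## Working session

There is one attempt and no reset: what is moved stays moved. The work goes in short steps, Python scripts to look and compute and a tool call to move; the robot and the scene stay as the last step left them, time stands still between calls to the robot, and variables do not carry over. Pictures are saved under pics/ and viewed, and the job is handed in when it is done.

Besides the shell and the picture viewer there is one more tool, called after ">>>" as a command line: name --argument value ..., lists and objects as JSON in quotes. step_arm: Moves the arm, as the interface text tells. Its arguments: {"type":"object","properties":{"series":{"type":"array"},"squeeze":{"type":"number"}},"required":["series"]}

```bash
ls; mkdir -p pics
python3 - <<'E'
from cell import observe, eyes, arm
import cv2,numpy as np
print(observe())
for n in ["side","top"]:
    p,d=eyes.get_image(n); cv2.imwrite(f"pics/{n}0.png",p[:,:,::-1]); np.savez(f"{n}0.npz",p=p,d=d); print(n,eyes.camera_params(n))
E
```

```text
pics
{'clock': 0.0, 'joints': array([-1.21859866,  0.43521153,  0.02498668,  1.57411651, -0.01158515,
        1.1340232 , -0.07511423]), 'dq': array([-6.82845063e-05, -1.13823667e-03,  1.15455010e-03, -4.53912056e-04,
        9.67803911e-04,  2.05661009e-03,  1.64148082e-04]), 'joint_efforts': array([ 9.23732550e-04, -6.67842865e+01,  9.85741764e-01, -3.14457643e+01,
       -6.03548228e-02,  4.27220645e-02,  1.51230051e-04]), 'position': array([0.27438941, 0.56098083, 0.23994475]), 'ee_rot': array([-7.08346179e-01, -3.06048667e+00,  2.51502800e-03]), 'force': array([-0.57032066,  0.37619607,  1.1801032 ]), 'ft_torque': array([-0.0012327 ,  0.00134848, -0.02189852]), 'width': 0.9982362837395149}
side {'intrinsics': array([[396.23445633,   0.        , 319.84353251],
       [  0.        , 396.23445633, 196.14627157],
       [  0.        ,   0.        ,   1.        ]]), 'distortion': array([-0.08408312,  0.        ,  0.        ,  0.        ,  0.        ]), 'position': array([ 0.12021448, -0.41692227,  0.58914772]), 'attitude': array([-2.19158401,  0.68652798, -0.31298435])}
top {'intrinsics': array([[437.20482794,   0.        , 315.70463155],
       [  0.        , 437.20482794, 197.7539639 ],
       [  0.        ,   0.        ,   1.        ]]), 'distortion': array([0.00533142, 0.        , 0.        , 0.        , 0.        ]), 'position': array([0.3665461 , 0.05787368, 0.9487323 ]), 'attitude': array([-2.16571325,  2.15394946, -0.11720363])}
```

View pics/side0.png

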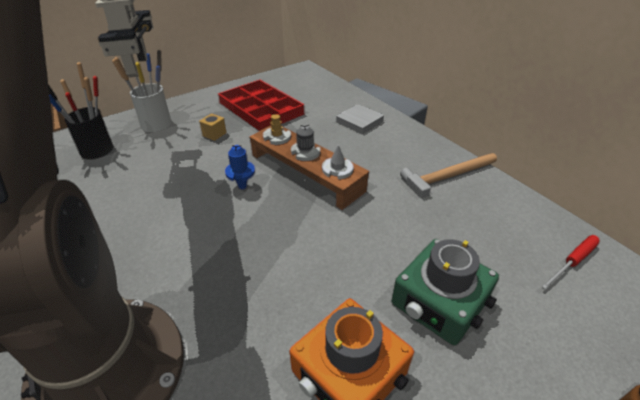

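View pics/top0.png

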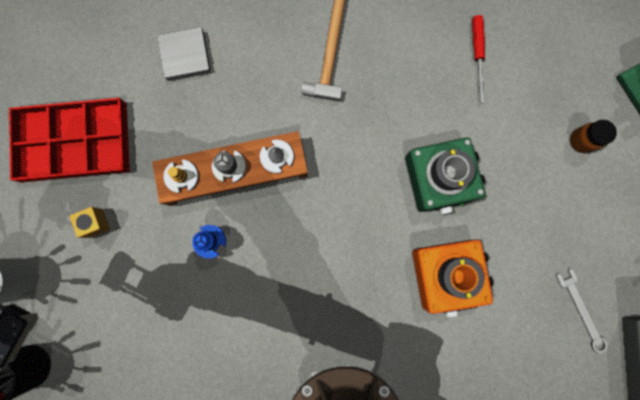

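The top view shows the rack with the chuck in the middle hole at (228,163) and the green head's nose at (452,170). The orange head and the blue look-alike are not needed. I'll enlarge these areas next.

Run:
```python
import cv2,numpy as np
t=np.load("top0.npz")["p"];s=np.load("side0.npz")["p"]
def z(p,x0,y0,w,h,f): return cv2.resize(p[y0:y0+h,x0:x0+w],None,fx=f,fy=f,interpolation=cv2.INTER_CUBIC)
a=z(t,150,130,160,75,5); b=z(t,400,130,100,75,5); 
cv2.imwrite("pics/zrack.png",a[:,:,::-1])
c=z(s,385,230,120,110,4)
o=np.zeros((440,1000,3),np.uint8); o[:375,:500]=b; o[:440,510:510+480]=c
cv2.imwrite("pics/znose.png",cv2.resize(o,(800,352))[:,:,::-1])
cv2.imwrite("pics/zrs.png",z(s,240,100,135,105,5)[:,:,::-1])
```

```text
(no output)
```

View pics/zrack.png

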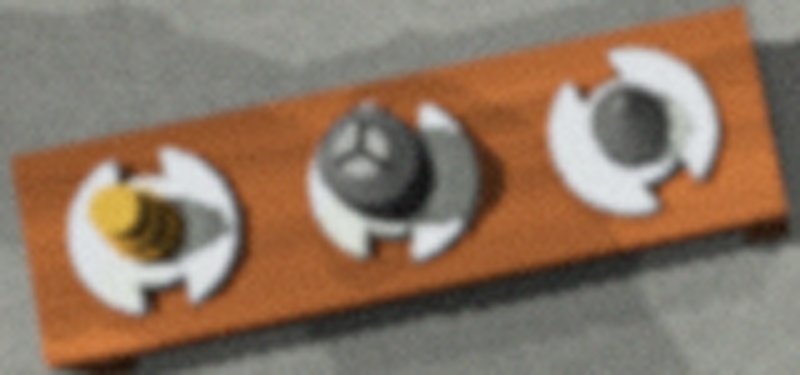

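View pics/znose.png

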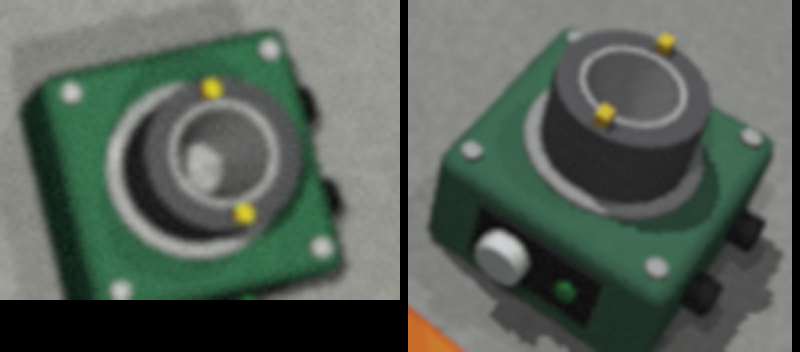

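View pics/zrs.png

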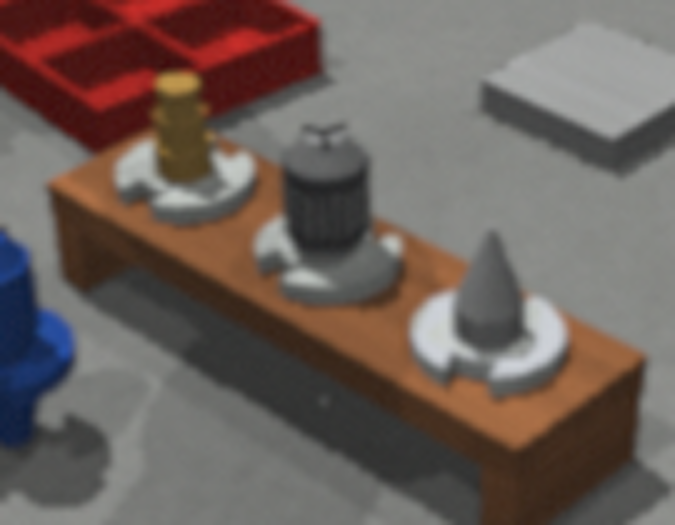

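```bash
cat > h.py <<'E'
import cv2,numpy as np
from cell import observe,eyes,arm
from scipy.spatial.transform import Rotation as R
from scipy.optimize import least_squares
C={n:eyes.camera_params(n) for n in("side","top")}
def cast(n,uv,z):
    c=C[n];u=cv2.undistortPoints(np.float64(uv).reshape(-1,1,2),c["intrinsics"],c["distortion"])[:,0]
    d=np.c_[u,np.ones(len(u))]@R.from_rotvec(c["attitude"]).as_matrix().T
    z=np.broadcast_to(z,len(d)); return c["position"]+d*((z-c["position"][2])/d[:,2])[:,None]
def ray(n,uv):
    return C[n]["position"],(cast(n,uv,0)-C[n]["position"])
def proj(n,P):
    c=C[n];Rm=R.from_rotvec(c["attitude"]).as_matrix().T
    return cv2.projectPoints(np.float64(P).reshape(-1,1,3),cv2.Rodrigues(Rm)[0],-Rm@c["position"],c["intrinsics"],c["distortion"])[0][:,0]
def circ(P,r=None):
    f=lambda q:np.hypot(P[:,0]-q[0],P[:,1]-q[1])-(r or q[2])
    s=least_squares(f,[*P[:,:2].mean(0),r or .03],loss="soft_l1",f_scale=.001);return s.x,np.sqrt(np.mean(f(s.x)**2))
E
cat > m0.py <<'E'
from h import *
for n,box in(("top",(400,130,500,210)),("side",(385,230,505,345))):
    p=np.load(n+"0.npz")["p"];hsv=cv2.cvtColor(p,cv2.COLOR_RGB2HSV)
    m=cv2.inRange(hsv,(20,110,100),(35,255,255)); b=np.zeros_like(m);b[box[1]:box[3],box[0]:box[2]]=1;m*=b
    k,l,st,ce=cv2.connectedComponentsWithStats(m)
    g=[i for i in range(1,k) if st[i,4]>4]
    D=cast(n,ce[g],.126);print(n,ce[g].round(1).tolist(),st[g,4],"dogs",D.round(4).tolist(),"mid",D.mean(0).round(4),"sep",np.linalg.norm(D[0]-D[1]).round(4),"ang",np.degrees(np.arctan2(*(D[0]-D[1])[1::-1])).round(1)%180)
    # white mouth ring: sample radially about dog mid
    c0=D.mean(0);pts=[]
    g8=cv2.cvtColor(p,cv2.COLOR_RGB2GRAY).astype(np.float32)
    rr=np.arange(.019,.030,.0002)
    for a in np.radians(np.arange(0,360,4)):
        P=np.c_[c0[0]+rr*np.cos(a),c0[1]+rr*np.sin(a),0*rr+.12];uv=proj(n,P).astype(np.float32)
        v=cv2.remap(g8,uv[:,:1],uv[:,1:],cv2.INTER_LINEAR)[:,0]
        pts.append(P[v.argmax()])
    print(" ring",*circ(np.array(pts)))
E
python3 m0.py
cat > m1.py <<'E'
from h import *
n="top";p=np.load(n+"0.npz")["p"];hsv=cv2.cvtColor(p,cv2.COLOR_RGB2HSV)
wood=cv2.inRange(hsv,(3,110,60),(16,255,255))
for name,box in(("mandrel",(158,155,204,200)),("chuck",(206,145,250,187)),("centre",(255,135,298,177))):
    k=np.zeros_like(wood);k[box[1]:box[3],box[0]:box[2]]=255
    m=cv2.bitwise_and(cv2.bitwise_not(wood),k)
    cs,_=cv2.findContours(m,cv2.RETR_EXTERNAL,cv2.CHAIN_APPROX_NONE);c=max(cs,key=cv2.contourArea)[:,0]
    q=cast(n,c,.07);cen=q[:,:2].mean(0)
    cam=C[n]["position"][:2]
    for _ in range(5):
        near=((q[:,:2]-cen)@(cam-cen))>0
        P=cast(n,c,np.where(near,.06,.07)); d=np.hypot(*(P[:,:2]-cen).T); s=(d>.030)&(d<.037)
        (cen),e=circ(P[s],.034);cen=cen[:2]
    print(name,cen.round(4),s.sum(),round(e,4), c.min(0),c.max(0))
    # notches: wood pixels in annulus
    ys,xs=np.nonzero(cv2.bitwise_and(wood,k));W=cast(n,np.c_[xs,ys],.065)[:,:2]-cen
    r=np.hypot(*W.T);s=(r>.023)&(r<.0315);a=np.degrees(np.arctan2(W[s,1],W[s,0]))
    print("  wood angles",np.histogram(a,np.arange(-180,181,10))[0])
    for sgn in(0,180):
        w=W[s][np.abs((a-sgn+180)%360-180)<60]
        if len(w):print("  notch",sgn,len(w),np.degrees(np.arctan2(w[:,1].mean(),w[:,0].mean())).round(1),w.mean(0).round(4))
E
python3 m1.py
```

```text
top [[452.3, 151.7], [460.7, 183.1]] [27 24] dogs [[0.551, -0.1978, 0.126], [0.4903, -0.2119, 0.126]] mid [ 0.5206 -0.2048  0.126 ] sep 0.0624 ang 13.1
 ring [ 0.521036   -0.20482204  0.02421171] 0.0021180829676785765
side [[465.1, 242.8], [446.1, 265.0]] [23 31] dogs [[0.5534, -0.197, 0.126], [0.4935, -0.2103, 0.126]] mid [ 0.5235 -0.2036  0.126 ] sep 0.0613 ang 12.5
 ring [ 0.52291374 -0.20362679  0.02436294] 0.0004665334892693928
mandrel [0.512  0.3407] 82 0.0009 [163 159] [198 192]
  wood angles [6 7 5 0 0 0 0 0 0 0 0 0 0 0 0 0 0 1 9 8 6 0 0 0 0 0 0 0 0 0 0 0 0 0 0 0]
  notch 0 24 13.4 [0.027  0.0065]
  notch 180 18 -165.3 [-0.0273 -0.0072]
chuck [0.5328 0.2429] 81 0.001 [211 150] [245 182]
  wood angles [ 8  2  0  0  0  0  0  0  0  0  0  0  0  0  0  0  5  8  3  0  0  0  0  0
  0  0  0  0  0  0  0  0  0  0  3 11]
  notch 0 16 -5.1 [ 0.0283 -0.0025]
  notch 180 24 179.5 [-0.0279  0.0002]
centre [0.5544 0.1451] 87 0.0012 [259 139] [293 173]
  wood angles [0 0 7 7 9 1 0 0 0 0 0 0 0 0 0 0 0 0 0 0 8 7 9 0 0 0 0 0 0 0 0 0 0 0 0 0]
  notch 0 24 35.2 [0.023  0.0162]
  notch 180 24 -143.5 [-0.0224 -0.0166]
```

```bash
sed -e 's/n="top"/n="side"/' -e 's/("mandrel",(158,155,204,200)),("chuck",(206,145,250,187)),("centre",(255,135,298,177))/("mandrel",(260,110,294,147)),("chuck",(288,142,324,163)),("centre",(320,155,357,181))/' m1.py>m2.py; python3 m2.py
python3 - <<'E'
from h import *
s=observe();Rm=R.from_rotvec(s["ee_rot"]).as_matrix();print("jaw axis",np.degrees(np.arctan2(Rm[1,1],Rm[0,1])),"tool z",Rm[:,2])
c=[.5328,.2429]
print("rack dir",np.degrees(np.arctan2(.1451-.3407,.5544-.512)))
# depth-based: points of the sleeve top/jaws and collar
for n in("top","side"):
    d=np.load(n+"0.npz")["d"];ys,xs=np.nonzero(d>0)
    u=cv2.undistortPoints(np.float64(np.c_[xs,ys]).reshape(-1,1,2),C[n]["intrinsics"],C[n]["distortion"])[:,0]
    P=np.c_[u,np.ones(len(u))]*d[ys,xs][:,None]@R.from_rotvec(C[n]["attitude"]).as_matrix().T+C[n]["position"]
    r=np.hypot(P[:,0]-c[0],P[:,1]-c[1]);k=(r<.03)&(P[:,2]>.08)&(P[:,2]<.115)
    if k.sum()>10:print(n,"sleeve",k.sum(),P[k].mean(0),circ(P[k],.02),"maxz",P[r<.03,2].max())
    r=np.hypot(P[:,0]-.522,P[:,1]+.2042);k=(r>.027)&(r<.036)&(abs(P[:,2]-.12)<.02);print(n,"face z",np.median(P[k,2]))
E
```

```text
mandrel [0.5395 0.3924] 13 0.002 [260 110] [293 144]
  wood angles [2 0 0 0 0 0 0 0 0 0 1 0 0 0 0 0 0 0 0 0 1 2 1 0 0 0 2 1 2 0 0 0 0 0 4 3]
  notch 0 4 34.9 [0.0212 0.0148]
  notch 180 9 172.3 [-0.0271  0.0036]
chuck [0.5371 0.2456] 53 0.0017 [290 142] [323 160]
  wood angles [0 0 0 0 0 0 0 0 0 0 0 0 0 0 0 0 0 0 2 1 0 0 0 0 0 0 0 0 0 0 0 0 0 0 0 0]
  notch 0 3 6.6 [0.0294 0.0034]
centre [0.5575 0.1487] 44 0.0015 [321 155] [356 179]
  wood angles [0 0 0 0 0 0 0 0 0 0 0 0 0 0 0 0 0 0 0 0 0 0 0 0 0 0 0 0 0 0 0 0 0 0 0 0]
jaw axis 63.93814162017183 tool z [-5.12333084e-04 -1.31116198e-03 -9.99999009e-01]
rack dir -77.7692816690135
top sleeve 102 [0.52370597 0.2326816  0.10054388] (array([0.53320766, 0.24302985, 0.02      ]), np.float64(0.0005529702753507539)) maxz 0.13337469048349337
top face z 0.11934959429192415
side sleeve 225 [0.52479329 0.2303238  0.09847469] (array([0.53266833, 0.24370364, 0.02      ]), np.float64(0.0010912462161154777)) maxz 0.1350567154309958
side face z 0.12201264773016351
```

Run:
```python
from h import *
print(cast("side",[[155,130],[95,155],[85,65],[62,82],[127,65],[115,62],[157,55],[237,150]],[0,0,.19,.19,.19,.19,.19,.1]).round(3))
for n in("top","side"):
    d=np.load(n+"0.npz")["d"];ys,xs=np.nonzero(d>0)
    u=cv2.undistortPoints(np.float64(np.c_[xs,ys]).reshape(-1,1,2),C[n]["intrinsics"],C[n]["distortion"])[:,0]
    P=np.c_[u,np.ones(len(u))]*d[ys,xs][:,None]@R.from_rotvec(C[n]["attitude"]).as_matrix().T+C[n]["position"]
    k=(P[:,1]>.3)&(P[:,0]>.1)&(P[:,2]>.12)&(P[:,0]<.8)&(P[:,1]<1)
    for a in range(1,8):
      for b in range(3,10):
        q=P[k&(abs(P[:,0]-a/10-.05)<.05)&(abs(P[:,1]-b/10-.05)<.05)]
        if len(q)>3:print(n,a/10,b/10,len(q),q[:,2].min().round(3),q[:,2].max().round(3))
```

```text
[[0.287 0.672 0.   ]
 [0.111 0.642 0.   ]
 [0.174 0.791 0.19 ]
 [0.104 0.709 0.19 ]
 [0.27  0.71  0.19 ]
 [0.248 0.756 0.19 ]
 [0.359 0.731 0.19 ]
 [0.385 0.29  0.1  ]]
top 0.1 0.4 4 0.318 0.324
top 0.1 0.6 68 0.12 0.166
top 0.2 0.4 1405 0.242 0.338
top 0.2 0.5 122 0.225 0.325
side 0.1 0.5 34 0.171 0.203
side 0.1 0.6 469 0.12 0.221
side 0.1 0.7 136 0.151 0.229
side 0.2 0.4 866 0.251 0.339
side 0.2 0.5 1363 0.229 0.396
side 0.2 0.6 347 0.121 0.301
side 0.2 0.7 72 0.12 0.209
side 0.3 0.5 144 0.243 0.372
side 0.3 0.6 403 0.121 0.338
side 0.3 0.7 101 0.121 0.21
side 0.5 0.3 22 0.12 0.122
```

The depth fit of the sleeve and the collar outline agree, putting the chuck at about (0.533, 0.243). I'll move above it, staying clear of the pencils.

>>> step_arm --series '[[[0.09,0.01,-0.02,0.02,0],[0.09,0.035,-0.05,0.02,0],[0.09,0.06,-0.08,0.02,0],[0.09,0.085,-0.11,0.02,0],[0.09,0.11,-0.14,0.02,0],[0.09,0.135,-0.17,0.02,0],[0.09,0.16,-0.2,0.01,0],[0.09,0.185,-0.23,0,0],[0.09,0.21,-0.26,0,0],[0.09,0.235,-0.29,0,0],[0.09,0.25,-0.31,-0.01,0],[0.09,0.2586,-0.3176,-0.03,0],[0.09,0.2586,-0.3176,-0.05,0],[0.09,0.2586,-0.3176,-0.05,0],[0.09,0.2586,-0.3176,-0.05,0]]]' --squeeze 30

```text
clock: 1.35
position: [0.5321, 0.2433, 0.1892]
ee_rot: [-0.708, -3.058, 0.005]
force: [-0.0, -0.6, -0.4]
width: 0.981
```

Run:
```python
from h import *
p,d=eyes.get_image("side");cv2.imwrite("pics/s1.png",cv2.resize(p[40:240,200:440],None,fx=3,fy=3)[:,:,::-1])
s=observe();print(s["position"],s["ee_rot"],s["joints"],s["force"])
```

```text
[0.53260901 0.24396944 0.1903116 ] [-7.06977229e-01 -3.06004908e+00  2.56798215e-03] [-0.62724685  0.41756882  0.14713569  1.74310521 -0.07054104  0.9878609
  0.66308234] [-0.06733414 -0.18405014  1.25494665]
```

View pics/s1.png

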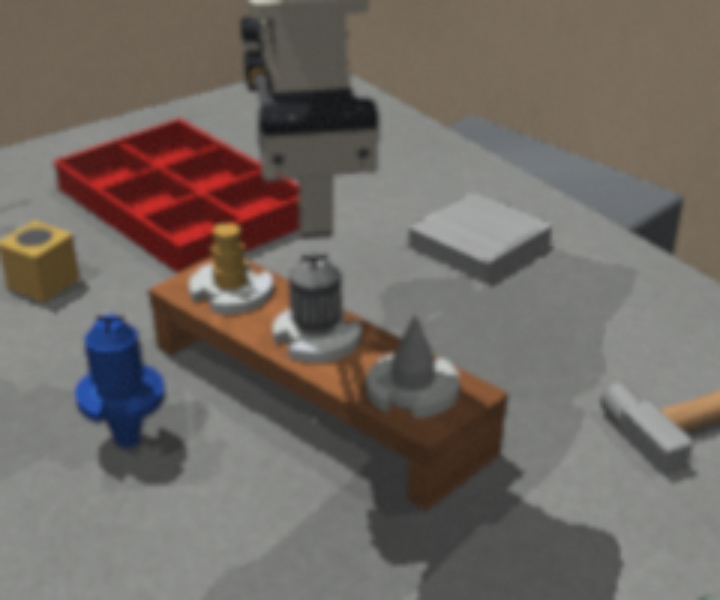

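The gripper is centred over the chuck, with the sleeve at zoom (315,295) and the finger directly above it. Next I'll lower and grip.

>>> step_arm --series '[[[0.09,0.0005,-0.0005,-0.03,0],[0.09,0.0005,-0.0005,-0.06,0],[0.09,0.0005,-0.0005,-0.085,0],[0.09,0.0005,-0.0005,-0.095,0],[0.09,0.0005,-0.0005,-0.095,0],[0.07,0.0005,-0.0005,-0.095,0],[0.055,0.0005,-0.0005,-0.095,0],[0.045,0.0005,-0.0005,-0.095,0],[0.03,0.0005,-0.0005,-0.095,0],[0.03,0.0005,-0.0005,-0.095,0],[0.03,0.0005,-0.0005,-0.095,0],[0.03,0.0005,-0.0005,-0.095,0],[0.03,0.0005,-0.0005,-0.095,0],[0.03,0.0005,-0.0005,-0.095,0],[0.03,0.0005,-0.0005,-0.095,0],[0.03,0.0005,-0.0005,-0.095,0]]]' --squeeze 40

```text
clock: 2.73
position: [0.5329, 0.2429, 0.0954]
ee_rot: [-0.707, -3.06, 0.004]
force: [-2.9, -3.2, 6.0]
width: 0.427
```

Run:
```python
from h import *
s=observe();print(s["position"],s["force"],s["width"]*.0918)
```

```text
[0.53292338 0.24294166 0.0953769 ] [-2.85105597 -3.15284627  6.01145818] 0.0391971360880203
```

>>> step_arm --series '[[[0.03,0,0,0.01,0],[0.03,0,0,0.025,0],[0.03,0,0,0.045,0],[0.03,0,0,0.07,0],[0.03,0,0,0.1,0],[0.03,0,0,0.125,0],[0.03,0,0,0.145,0],[0.03,0,0,0.15,0],[0.03,0,0,0.15,0],[0.03,0,0,0.15,0]]]'

```text
clock: 3.57
position: [0.5322, 0.2428, 0.2442]
ee_rot: [-0.707, -3.058, 0.005]
force: [-0.2, -0.6, -7.0]
width: 0.431
```

Run:
```python
from h import *
p,d=eyes.get_image("side");cv2.imwrite("pics/s2.png",cv2.resize(p[0:200,200:440],None,fx=3,fy=3)[:,:,::-1])
s=observe();print(s["position"],s["ee_rot"],s["force"],s["ft_torque"],s["width"]*.0918)
```

```text
[0.53191866 0.24263417 0.24354527] [-0.70665803 -3.05746423  0.00666847] [-0.21479428  0.30898759 -6.2935258 ] [0.00353638 0.00022668 0.01495568] 0.03946362441520077
```

View pics/s2.png

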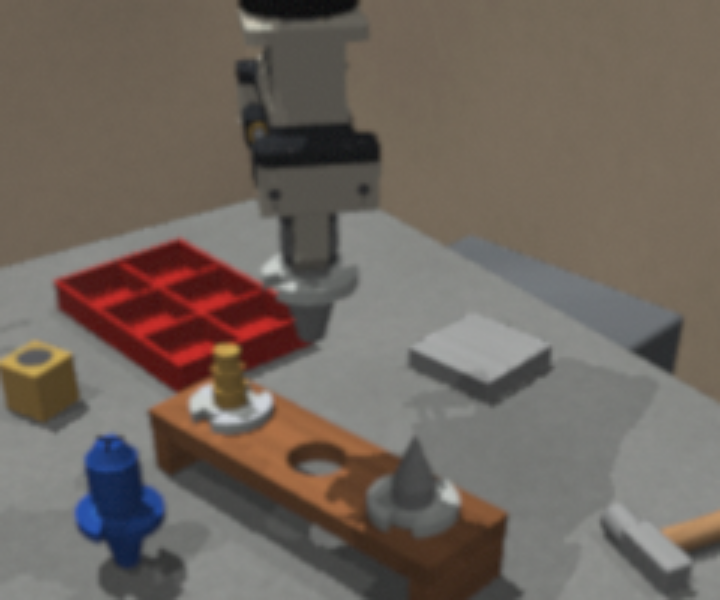

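The chuck is out of the rack (hole empty at zoom (315,458)), upright in the gripper. The other two tools are still in place. Next I'll carry it to the green head and turn it +15.5°.

>>> step_arm --series '[[[0.03,0,-0.02,0.005,1],[0.03,0,-0.05,0.005,3],[0.03,0,-0.085,0.005,5],[0.03,-0.002,-0.12,0.005,7],[0.03,-0.003,-0.155,0.005,9],[0.03,-0.004,-0.19,0.005,11],[0.03,-0.005,-0.225,0.005,12],[0.03,-0.006,-0.26,0.005,13],[0.03,-0.007,-0.295,0.005,14],[0.03,-0.008,-0.33,0.005,15],[0.03,-0.009,-0.365,0.005,15.5],[0.03,-0.01,-0.395,0.005,15.5],[0.03,-0.01,-0.42,0.005,15.5],[0.03,-0.01,-0.437,0.005,15.5],[0.03,-0.01,-0.445,0.005,15.5],[0.03,-0.01,-0.447,0.005,15.5],[0.03,-0.01,-0.447,0.005,15.5],[0.03,-0.01,-0.447,0.005,15.5]]]'

```text
clock: 5.12
position: [0.5219, -0.2026, 0.2478]
ee_rot: [-0.285, -3.124, 0.006]
force: [-0.0, -0.1, -5.9]
width: 0.427
```

Run:
```python
from h import *
for n,b in(("side",(340,60,540,360)),("top",(390,90,530,230))):
    p,d=eyes.get_image(n);np.savez(n+"3.npz",p=p,d=d);f=2 if n=="side" else 4
    cv2.imwrite(f"pics/{n}3.png",cv2.resize(p[b[1]:b[3],b[0]:b[2]],None,fx=f,fy=f,interpolation=2)[:,:,::-1])
s=observe();Rm=R.from_rotvec(s["ee_rot"]).as_matrix();print(s["position"],np.degrees(np.arctan2(Rm[1,1],Rm[0,1])),Rm[:,2],s["force"],s["joints"],s["width"]*.0918)
```

```text
[ 0.52215104 -0.20256786  0.24824868] 79.61284533250202 [-0.00374481 -0.00355019 -0.99998669] [ 0.10851293 -0.36018126 -6.49876947] [ 0.05308331  0.32543055  0.29012333  1.73975091 -0.09800243  1.09349744
  1.7636073 ] 0.039346721325276605
```

View pics/side3.png

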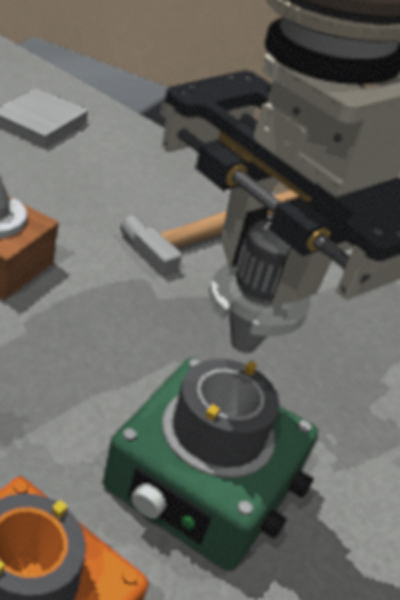

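View pics/top3.png

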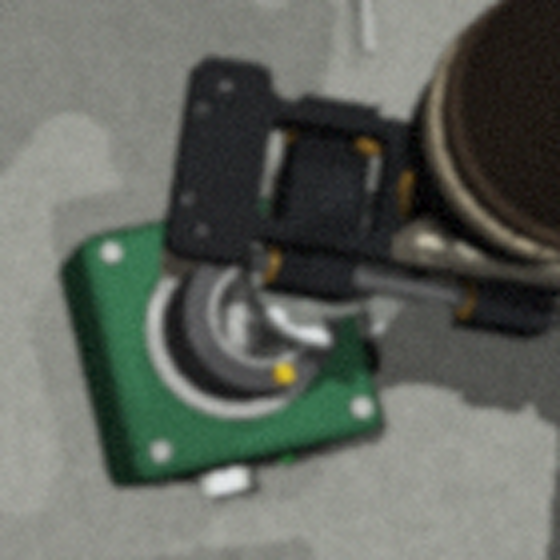

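```bash
cat > ax.py <<'E'
from h import *
n="side"
d=np.load("side3.npz")["d"];ys,xs=np.nonzero(d>0)
u=cv2.undistortPoints(np.float64(np.c_[xs,ys]).reshape(-1,1,2),C[n]["intrinsics"],C[n]["distortion"])[:,0]
P=np.c_[u,np.ones(len(u))]*d[ys,xs][:,None]@R.from_rotvec(C[n]["attitude"]).as_matrix().T+C[n]["position"]
c=np.array([.522,-.2042]);r=np.hypot(P[:,0]-c[0],P[:,1]-c[1]);tip=P[(r<.03)&(P[:,2]>.135)&(P[:,2]<.24)]
print("zmin",np.sort(tip[:,2])[:5])
for z0,z1,rr in((.172,.180,None),(.176,.205,None),(.235,.262,.02)):
    k=(r<.034)&(P[:,2]>z0)&(P[:,2]<z1)
    if rr:
        px=np.load("side3.npz")["p"][ys,xs].max(1);k&=px<105;q,e=circ(P[k],rr)
    else:
        f=lambda v:np.hypot(P[k,0]-v[0],P[k,1]-v[1])-(.0095+(P[k,2]-.1705)*.0115/.042)
        s=least_squares(f,c,loss="soft_l1",f_scale=.001);q,e=s.x,np.sqrt(np.mean(s.fun**2))
    print(z0,z1,k.sum(),np.round(q[:2],4),round(e,4))
k=(r<.036)&(r>.022)&(abs(P[:,2]-.2225)<.012)
print("collar z",np.histogram(P[k,2],8))
k=(r<.0375)&(r>.0285)&(P[:,2]>.112)&(P[:,2]<.1245);print("face",P[k].mean(0),k.sum())
E
python3 ax.py
```

```text
zmin [0.17205201 0.17265621 0.17308492 0.17314941 0.17317208]
0.172 0.18 38 [ 0.5244 -0.2005] 0.0006
0.176 0.205 166 [ 0.5244 -0.2005] 0.0006
0.235 0.262 590 [ 0.5227 -0.2021] 0.0065
collar z (array([  8,  31,  32,  33,  37,  51, 271,  76]), array([0.21322148, 0.21488496, 0.21654843, 0.21821191, 0.21987538,
       0.22153886, 0.22320233, 0.22486581, 0.22652928]))
face [ 0.51790867 -0.20740715  0.12163737] 563
```

Run:
```python
from h import *
p=np.load("side3.npz")["p"].copy()
x0,y0,w,h=430,150,80,125
f=6
z=cv2.resize(p[y0:y0+h,x0:x0+w],None,fx=f,fy=f,interpolation=cv2.INTER_CUBIC)
# reference: nominal shank axis at TCP and nose axis up
for xy,col in(((.5222,-.2026),(255,0,0)),((.5230,-.2036),(0,255,0))):
    for zz in(.128,.1705,.19,.2125,.2225):
        q=(proj("side",[[*xy,zz]])[0]-[x0,y0]+.5)*f
        cv2.circle(z,tuple(int(v) for v in q),3,col,-1)
z=z[:600]
cv2.imwrite("pics/z3.png",z[:,:,::-1])
g=cv2.cvtColor(p,cv2.COLOR_RGB2GRAY)
for y in(222,226,229): print(y,g[y,445:490])
```

```text
222 [122 123 124 124 124 123 123 123 120 103  67  51  57  60  61  62  63  63
  61  62  74  97 119 128 122 111 110 110 111 113 113 112 110 111 110 110
 108 106 104 103 103 101  95  91  91]
226 [122 123 124 124 124 122 119 120 122 112  77  53  59  60  62  63  63  64
  65  72  83  96 100 101 101 102 102 102 100 100 100  99  99 100  99 100
 101 101 104 108 111 118 121 123 123]
229 [122 120 121 123 125 124 125 123 125 116  87  61  57  60  61  63  63  64
  65  66  65  66  64  64  63  63  73  93 112 122 124 124 124 122 123 123
 122 123 122 124 125 124 123 121 122]
```

View pics/z3.png

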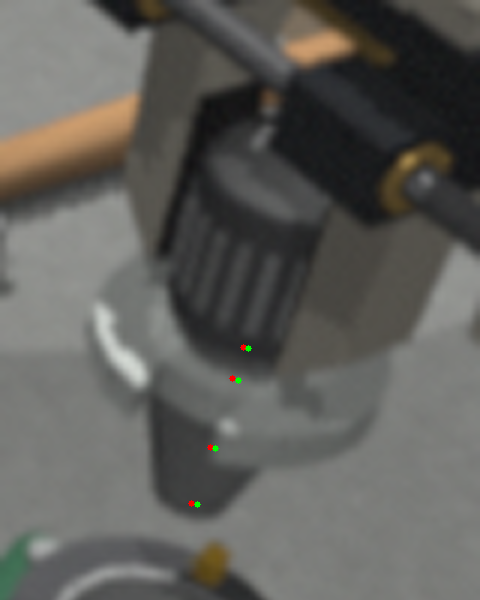

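Run:
```python
from h import *
for n in("side0","side3","top0","top3"):
    c=n[:-1];d=np.load(n+".npz")["d"];ys,xs=np.nonzero(d>0)
    u=cv2.undistortPoints(np.float64(np.c_[xs,ys]).reshape(-1,1,2),C[c]["intrinsics"],C[c]["distortion"])[:,0]
    P=np.c_[u,np.ones(len(u))]*d[ys,xs][:,None]@R.from_rotvec(C[c]["attitude"]).as_matrix().T+C[c]["position"]
    r=np.hypot(P[:,0]-.522,P[:,1]+.204)
    k=(r>.031)&(r<.045)&(P[:,2]>.085)&(P[:,2]<.113)
    print(n,"nose cyl",k.sum(),circ(P[k],.038)[0][:2].round(4),circ(P[k],.038)[1].round(4),circ(P[k])[0].round(4))
    # bore taper: r = 13..23 over depth 44
    k=(r<.024)&(P[:,2]>.082)&(P[:,2]<.116)
    f=lambda v:np.hypot(P[k,0]-v[0],P[k,1]-v[1])-(.013+(P[k,2]-.076)*.010/.044)
    s=least_squares(f,[.522,-.204],loss="soft_l1",f_scale=.001);print("   bore",k.sum(),s.x.round(4),np.sqrt(np.mean(s.fun**2)).round(4))
    if n[-1]=="3":
        k=(r<.045)&(r>.028)&(P[:,2]>.2135)&(P[:,2]<.2215)
        if k.sum()>10:
            q,e=circ(P[k],.034);print("   collar wall",k.sum(),q[:2].round(4),e.round(4))
        k=(r<.045)&(P[:,2]>.174)&(P[:,2]<.208);print("   shank",k.sum())
    t=(P[:,2]>-.05)&(P[:,2]<.05)&(abs(P[:,0]-.45)<.25)&(abs(P[:,1])<.1);print("   table z",np.median(P[t,2]).round(4))
```

```text
side0 nose cyl 577 [ 0.5217 -0.2039] 0.0006 [ 0.5221 -0.2038  0.0383]
   bore 398 [ 0.5209 -0.2046] 0.0009
   table z 0.0021
side3 nose cyl 576 [ 0.5217 -0.204 ] 0.0006 [ 0.522  -0.2038  0.0383]
   bore 399 [ 0.5209 -0.2046] 0.0009
   collar wall 135 [ 0.5235 -0.2007] 0.0007
   shank 191
   table z 0.0021
top0 nose cyl 159 [ 0.5216 -0.205 ] 0.0004 [ 0.5215 -0.2048  0.0378]
   bore 273 [ 0.5214 -0.2046] 0.0007
   table z -0.0007
top3 nose cyl 152 [ 0.5216 -0.205 ] 0.0004 [ 0.5213 -0.2047  0.0377]
   bore 92 [ 0.5212 -0.2043] 0.0006
   collar wall 86 [ 0.5244 -0.2012] 0.0018
   shank 0
   table z -0.0006
```

Run:
```python
from h import *
for n in("side","top"):
    p=np.load(n+"3.npz")["p"].copy();d=np.load(n+"3.npz")["d"]
    c=np.array([.5242,-.2008]);a=np.radians(np.arange(0,360,10))
    x0,y0,w,h=(430,160,90,75) if n=="side" else (420,140,80,70);f=8
    z=cv2.resize(p[y0:y0+h,x0:x0+w],None,fx=f,fy=f,interpolation=cv2.INTER_CUBIC)
    for i,(P) in enumerate(np.c_[c[0]+.034*np.cos(a),c[1]+.034*np.sin(a),0*a+.2225]):
        q=(proj(n,[P])[0]-[x0,y0]+.5)*f;q=tuple(int(v) for v in q)
        cv2.circle(z,q,2,(255,0,0),-1)
        if i%3==0:cv2.putText(z,str(i*10),q,0,.5,(255,255,0),1)
    cv2.imwrite(f"pics/col_{n}.png",z[:,:,::-1])
    for r in(.026,.030):
      P=np.c_[c[0]+r*np.cos(a),c[1]+r*np.sin(a),0*a+.2225];uv=proj(n,P)
      ij=np.clip(np.round(uv).astype(int),0,[639,399]);Rm=R.from_rotvec(C[n]["attitude"]).as_matrix()
      exp=((P-C[n]["position"])@Rm)[:,2]
      print(n,r,[(int(np.degrees(t)),round(float((d[j,i]-e)*1000))) for t,(i,j),e in zip(a,ij,exp)])
```

```text
side 0.026 [(0, -59), (10, -52), (20, -53), (29, -55), (40, -52), (50, -50), (59, -44), (70, -40), (80, -28), (90, -4), (100, -3), (110, -2), (119, -3), (130, -3), (140, -1), (150, -3), (160, -2), (170, -2), (180, 4), (190, 6), (200, 4), (210, 5), (220, -3), (230, -5), (239, -4), (250, -3), (260, -3), (270, -5), (280, -3), (290, -2), (300, -4), (310, -40), (320, -48), (330, -54), (340, -57), (350, -59)]
side 0.03 [(0, -63), (10, -58), (20, -60), (29, -59), (40, -60), (50, -54), (59, -49), (70, -36), (80, -3), (90, -2), (100, -1), (110, -2), (119, -3), (130, -2), (140, 0), (150, -1), (160, -1), (170, -3), (180, 16), (190, 14), (200, 9), (210, 11), (220, -4), (230, -4), (239, -4), (250, -3), (260, -3), (270, -3), (280, -3), (290, -5), (300, -3), (310, -3), (320, -48), (330, -55), (340, -61), (350, -64)]
top 0.026 [(0, -101), (10, -101), (20, -102), (29, -103), (40, -104), (50, -122), (59, -121), (70, -113), (80, -93), (90, -100), (100, -98), (110, -99), (119, -90), (130, 3), (140, 0), (150, 0), (160, 1), (170, 0), (180, 105), (190, 151), (200, 156), (210, 9), (220, 2), (230, 0), (239, -95), (250, -94), (260, -52), (270, -117), (280, -122), (290, -122), (300, -120), (310, -119), (320, -61), (330, -101), (340, -103), (350, -103)]
top 0.03 [(0, -102), (10, -102), (20, -103), (29, -102), (40, -97), (50, -120), (59, -122), (70, -117), (80, -94), (90, -96), (100, -89), (110, -84), (119, 2), (130, 0), (140, 0), (150, 3), (160, 0), (170, 0), (180, 104), (190, 152), (200, 227), (210, 8), (220, 1), (230, 2), (239, -11), (250, -96), (260, -47), (270, -119), (280, -129), (290, -125), (300, -120), (310, -122), (320, -115), (330, -101), (340, -101), (350, -102)]
```

View pics/col_side.png

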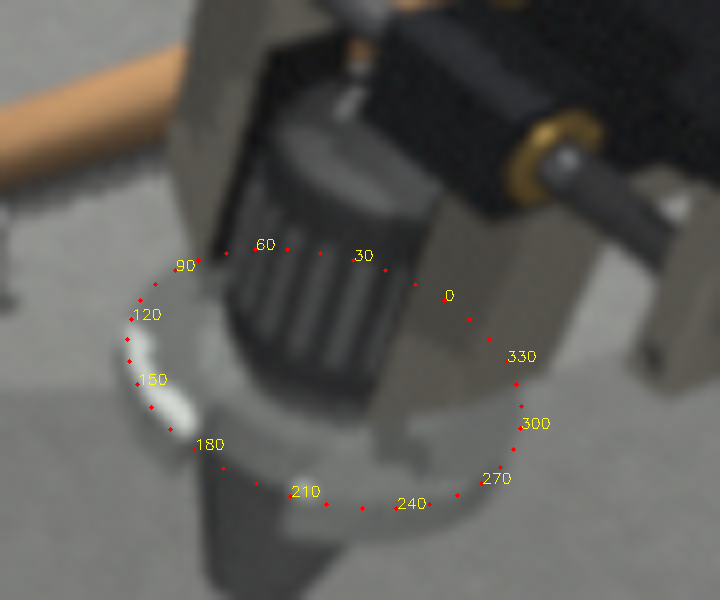

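View pics/col_top.png

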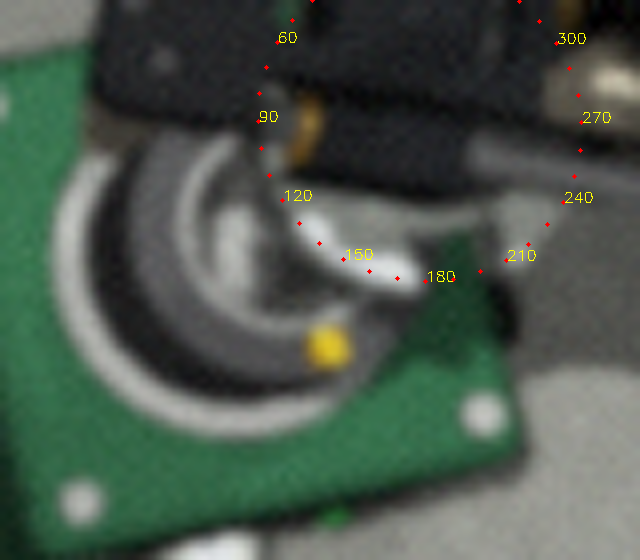

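The slot is centred at about 194°, and the dog is at 193°. Depth fits put the chuck about (+2.5, +3.7) mm off the bore axis, so I'll correct that and lower part-way.

>>> step_arm --series '[[[0.03,-0.0025,-0.0037,0,0],[0.03,-0.0025,-0.0037,-0.01,0],[0.03,-0.0025,-0.0037,-0.025,0],[0.03,-0.0025,-0.0037,-0.04,0],[0.03,-0.0025,-0.0037,-0.05,0],[0.03,-0.0025,-0.0037,-0.058,0],[0.03,-0.0025,-0.0037,-0.06,0],[0.03,-0.0025,-0.0037,-0.06,0],[0.03,-0.0025,-0.0037,-0.06,0],[0.03,-0.0025,-0.0037,-0.06,0]]]'

```text
clock: 6.05
position: [0.5202, -0.2065, 0.189]
ee_rot: [-0.284, -3.127, 0.006]
force: [-0.3, -0.2, -6.1]
width: 0.43
```

```bash
cat > m4.py <<'E'
from h import *
import sys
tag=sys.argv[1]
s=observe();Z=s["position"][2]+.0026
print("tcp",s["position"].round(4),"F",s["force"].round(1),"T",s["ft_torque"].round(2),"w",s["width"]*.0918)
for n in("side","top"):
    p,d=eyes.get_image(n);np.savez(n+tag,p=p,d=d)
    b=(410,150,510,300) if n=="side" else (400,110,520,210);f=4 if n=="side" else 5
    cv2.imwrite(f"pics/{n}{tag}.png",cv2.resize(p[b[1]:b[3],b[0]:b[2]],None,fx=f,fy=f,interpolation=2)[:,:,::-1])
    ys,xs=np.nonzero(d>0)
    u=cv2.undistortPoints(np.float64(np.c_[xs,ys]).reshape(-1,1,2),C[n]["intrinsics"],C[n]["distortion"])[:,0]
    P=np.c_[u,np.ones(len(u))]*d[ys,xs][:,None]@R.from_rotvec(C[n]["attitude"]).as_matrix().T+C[n]["position"]
    r=np.hypot(P[:,0]-.522,P[:,1]+.204)
    k=(r<.042)&(r>.028)&(P[:,2]>Z-.037)&(P[:,2]<Z-.029)
    if k.sum()>10:
        q,e=circ(P[k],.034);print(n,"collar wall",k.sum(),q[:2].round(4),e.round(4))
    k=(r>.024)&(r<.033)&(abs(P[:,2]-Z+.028)<.006);print(n,"collar top z",k.sum(),np.median(P[k,2]).round(4),"expected",round(Z-.028,4))
    k=(r>.031)&(r<.045)&(P[:,2]>.085)&(P[:,2]<.113);q,e=circ(P[k],.038);print(n,"nose",q[:2].round(4),e.round(4))
E
python3 m4.py 4
```

```text
tcp [ 0.5202 -0.2065  0.189 ] F [-0.3 -0.2 -6.1] T [-0.02  0.01  0.  ] w 0.03950266456852258
side collar wall 113 [ 0.5218 -0.2049] 0.0009
side collar top z 268 0.1657 expected 0.1636
side nose [ 0.5217 -0.204 ] 0.0007
top collar wall 81 [ 0.5236 -0.2041] 0.002
top collar top z 104 0.1627 expected 0.1636
top nose [ 0.5216 -0.205 ] 0.0004
```

View pics/side4.png

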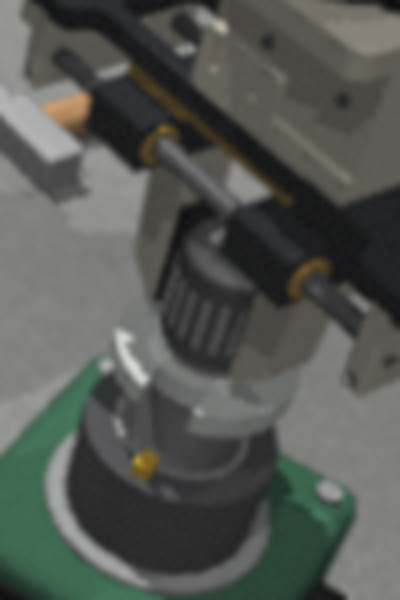

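The shank has started into the bore and the near dog at (145,463) sits under the open slot. The axes agree to about 1 mm, so I'll lower slowly.

>>> step_arm --series '[[[0.03,0,0.0003,-0.006,0],[0.03,0,0.0003,-0.012,0],[0.03,0,0.0003,-0.017,0],[0.03,0,0.0003,-0.021,0],[0.03,0,0.0003,-0.024,0],[0.03,0,0.0003,-0.026,0],[0.03,0,0.0003,-0.026,0],[0.03,0,0.0003,-0.026,0]]]'

```text
clock: 6.82
position: [0.5201, -0.2062, 0.1629]
ee_rot: [-0.284, -3.126, 0.006]
force: [-0.0, -0.2, -5.6]
width: 0.43
```

```bash
python3 m4.py 5
```

```text
tcp [ 0.5201 -0.2062  0.1629] F [-0.  -0.2 -5.6] T [-0.    0.04 -0.02] w 0.039441974013061785
side collar wall 132 [ 0.5217 -0.2047] 0.0016
side collar top z 251 0.1393 expected 0.1375
side nose [ 0.5217 -0.2039] 0.0006
top collar wall 66 [ 0.524  -0.2033] 0.002
top collar top z 95 0.1367 expected 0.1375
top nose [ 0.5217 -0.2048] 0.0004
```

View pics/side5.png

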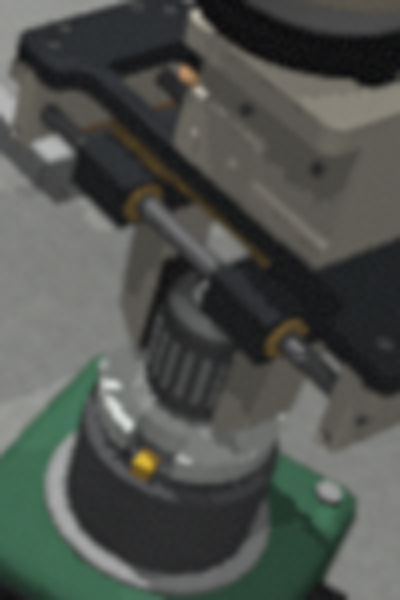

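The dog at (145,463) is inside the slot and there is no contact force. I'll take it the last 7–8 mm in small steps.

>>> step_arm --series '[[[0.03,0,0,-0.002,0],[0.03,0,0,-0.004,0],[0.03,0,0,-0.0055,0],[0.03,0,0,-0.0065,0],[0.03,0,0,-0.0075,0],[0.03,0,0,-0.008,0],[0.03,0,0,-0.008,0],[0.03,0,0,-0.008,0]]]'

```text
clock: 7.58
position: [0.5202, -0.2062, 0.1554]
ee_rot: [-0.284, -3.127, 0.006]
force: [-1.9, 1.4, 1.0]
width: 0.428
```

```bash
python3 m4.py 6
```

```text
tcp [ 0.5202 -0.2062  0.1554] F [-1.9  1.4  1. ] T [0.3  0.5  0.03] w 0.03927872432599484
side collar wall 300 [ 0.5209 -0.2048] 0.0022
side collar top z 262 0.1318 expected 0.13
side nose [ 0.5217 -0.2039] 0.0006
top collar wall 95 [ 0.5232 -0.204 ] 0.0022
top collar top z 101 0.129 expected 0.13
top nose [ 0.5217 -0.2049] 0.0004
```

View pics/side6.png

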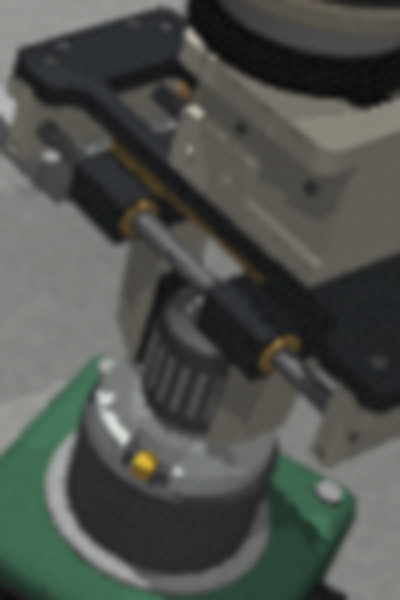

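Contact is just made: the force rose from −6 to +1 N at the expected height. I'll press lightly a little further to confirm it is home.

>>> step_arm --series '[[[0.03,0,0,-0.0005,0],[0.03,0,0,-0.001,0],[0.03,0,0,-0.0015,0],[0.03,0,0,-0.0015,0],[0.03,0,0,-0.0015,0]]]'

```text
clock: 8.1
position: [0.5202, -0.2062, 0.1553]
ee_rot: [-0.285, -3.128, 0.006]
force: [-8.8, 3.2, 15.1]
width: 0.429
```

It does not move further at 15 N, so it is home. I'll ease off, open and retreat straight up.

>>> step_arm --series '[[[0.03,0,0,0.0003,0],[0.03,0,0,0.0003,0],[0.045,0,0,0.0003,0],[0.055,0,0,0.0003,0],[0.07,0,0,0.0003,0],[0.08,0,0,0.0003,0],[0.08,0,0,0.0003,0],[0.08,0,0,0.0003,0],[0.08,0,0,0.0003,0],[0.08,0,0,0.0003,0],[0.08,0,0,0.01,0],[0.08,0,0,0.03,0],[0.08,0,0,0.06,0],[0.08,0,0,0.09,0],[0.08,0,0,0.12,0],[0.08,0,0.03,0.15,0],[0.08,0,0.07,0.16,0],[0.08,0,0.11,0.16,0],[0.08,0,0.14,0.16,0],[0.08,0,0.15,0.16,0]]]'

```text
clock: 9.77
position: [0.5202, -0.0505, 0.3164]
ee_rot: [0.275, 3.129, -0.002]
force: [0.7, 0.5, -1.9]
width: 0.879
```

```bash
python3 m4.py 7
python3 - <<'E'
from h import *
for n in("side","top"):
    d=np.load(n+"7.npz")["d"];ys,xs=np.nonzero(d>0)
    u=cv2.undistortPoints(np.float64(np.c_[xs,ys]).reshape(-1,1,2),C[n]["intrinsics"],C[n]["distortion"])[:,0]
    P=np.c_[u,np.ones(len(u))]*d[ys,xs][:,None]@R.from_rotvec(C[n]["attitude"]).as_matrix().T+C[n]["position"]
    r=np.hypot(P[:,0]-.522,P[:,1]+.204)
    k=(r>.024)&(r<.032)&(abs(P[:,2]-.13)<.007);A=np.c_[P[k,:2]-[.522,-.204],np.ones(k.sum())]
    print(n,"collar plane slope/z",np.linalg.lstsq(A,P[k,2],rcond=None)[0].round(4),k.sum())
    k=(r<.026)&(P[:,2]>.142)&(P[:,2]<.176);q,e=circ(P[k],.02);print("sleeve",q[:2].round(4),e.round(4),"top",np.sort(P[(r<.03)&(P[:,2]<.23),2])[-3:])
E
```

```text
tcp [ 0.5202 -0.0505  0.3164] F [ 0.7  0.5 -1.9] T [ 0.04  0.02 -0.02] w 0.08069401750603551
side collar top z 0 nan expected 0.291
side nose [ 0.5217 -0.2039] 0.0007
top collar top z 0 nan expected 0.291
side collar plane slope/z [0.0259 0.0169 0.1319] 289
sleeve [ 0.522  -0.2045] 0.0007 top [0.19463357 0.1949932  0.19535632]
top collar plane slope/z [0. 0. 0.] 0
  return _methods._mean(a, axis=axis, dtype=dtype,
  ret = ret.dtype.type(ret / rcount)
h.py:17: RuntimeWarning: Mean of empty slice.
  s=least_squares(f,[*P[:,:2].mean(0),r or .03],loss="soft_l1",f_scale=.001);return s.x,np.sqrt(np.mean(f(s.x)**2))
  ret = um.true_divide(
Traceback (most recent call last):
  File "m4.py", line 18, in <module>
    k=(r>.031)&(r<.045)&(P[:,2]>.085)&(P[:,2]<.113);q,e=circ(P[k],.038);print(n,"nose",q[:2].round(4),e.round(4))
                                                        ~~~~^^^^^^^^^^^
  File "h.py", line 17, in circ
    s=least_squares(f,[*P[:,:2].mean(0),r or .03],loss="soft_l1",f_scale=.001);return s.x,np.sqrt(np.mean(f(s.x)**2))
ValueError: Initial guess is outside of provided bounds
h.py:17: RuntimeWarning: Mean of empty slice.
  s=least_squares(f,[*P[:,:2].mean(0),r or .03],loss="soft_l1",f_scale=.001);return s.x,np.sqrt(np.mean(f(s.x)**2))
  ret = um.true_divide(
Traceback (most recent call last):
  File "h.py", line 17, in circ
    s=least_squares(f,[*P[:,:2].mean(0),r or .03],loss="soft_l1",f_scale=.001);return s.x,np.sqrt(np.mean(f(s.x)**2))
ValueError: Initial guess is outside of provided bounds
```

View pics/side7.png

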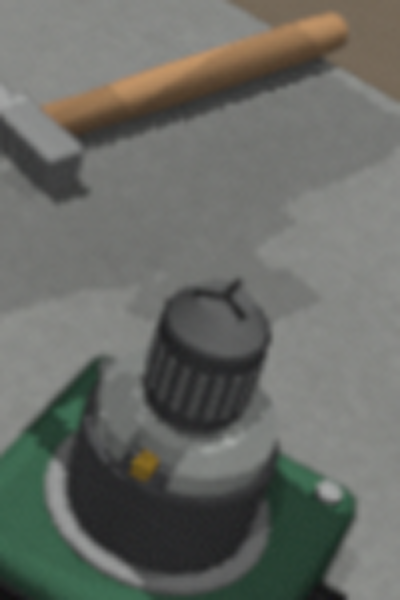

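View pics/top7.png

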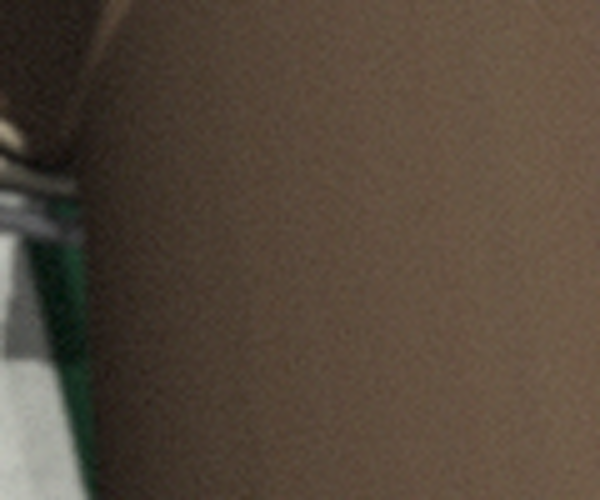

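The side view shows the chuck standing free with the dog at (145,463) in its slot, while the arm blocks the top view. I'll compare the collar tilt with the bare face in the same camera, and move the arm aside for a top view.

>>> step_arm --series '[[[0.08,0,0.035,0,0],[0.08,-0.02,0.07,0,0],[0.08,-0.04,0.105,0,0],[0.08,-0.06,0.14,0,0],[0.08,-0.08,0.175,0,0],[0.08,-0.1,0.21,0,0],[0.08,-0.12,0.245,0,0],[0.08,-0.14,0.28,0,0],[0.08,-0.16,0.315,0,0],[0.08,-0.18,0.35,0,0],[0.08,-0.19,0.38,0,0],[0.08,-0.19,0.38,0,0],[0.08,-0.19,0.38,0,0],[0.08,-0.19,0.38,0,0]]]'

```text
clock: 11.03
position: [0.3316, 0.3248, 0.316]
ee_rot: [0.281, 3.129, -0.006]
force: [-0.4, -1.0, -0.0]
width: 0.87
```

Run:
```python
from h import *
print(observe()["position"])
I={}
for n in("side","top"):
    p,d=eyes.get_image(n);np.savez(n+"8",p=p,d=d);I[n]=p
    for tag,zc in(("0",.12),("8",.13)):
        d=np.load(n+tag+".npz")["d"];ys,xs=np.nonzero(d>0)
        u=cv2.undistortPoints(np.float64(np.c_[xs,ys]).reshape(-1,1,2),C[n]["intrinsics"],C[n]["distortion"])[:,0]
        P=np.c_[u,np.ones(len(u))]*d[ys,xs][:,None]@R.from_rotvec(C[n]["attitude"]).as_matrix().T+C[n]["position"]
        r=np.hypot(P[:,0]-.522,P[:,1]+.204)
        k=(r>.0255)&(r<.032)&(abs(P[:,2]-zc)<.005);A=np.c_[P[k,:2]-[.522,-.204],np.ones(k.sum())]
        print(n,tag,"plane slope/z",np.linalg.lstsq(A,P[k,2],rcond=None)[0].round(4),k.sum())
        k=(r<.026)&(P[:,2]>.142)&(P[:,2]<.176)
        if k.sum()>10:q,e=circ(P[k],.02);print("sleeve",q[:2].round(4),e.round(4),"max z",np.sort(P[(r<.03),2])[-3:].round(4))
cv2.imwrite("pics/side8.png",I["side"][:,:,::-1])
cv2.imwrite("pics/top8.png",cv2.resize(I["top"][120:220,390:510],None,fx=5,fy=5,interpolation=2)[:,:,::-1])
```

```text
[0.33164115 0.32477947 0.31600374]
side 0 plane slope/z [0.003  0.0122 0.1219] 333
side 8 plane slope/z [0.0077 0.0139 0.1319] 239
sleeve [ 0.5221 -0.2046] 0.0007 max z [0.1939 0.1943 0.1946]
top 0 plane slope/z [0.0005 0.0057 0.1194] 293
top 8 plane slope/z [-0.0094 -0.0011  0.1289] 185
sleeve [ 0.5217 -0.2049] 0.0007 max z [0.1917 0.1921 0.1927]
```

View pics/side8.png

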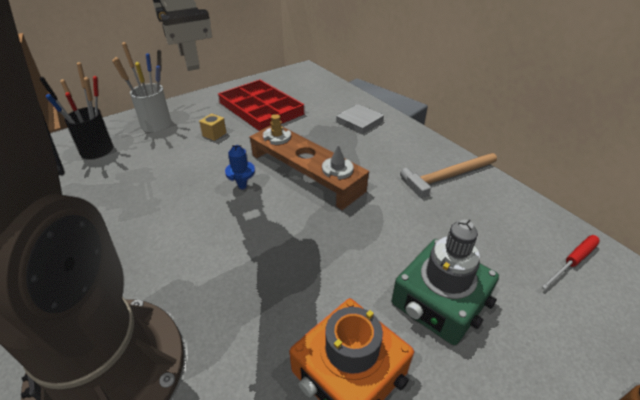

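View pics/top8.png

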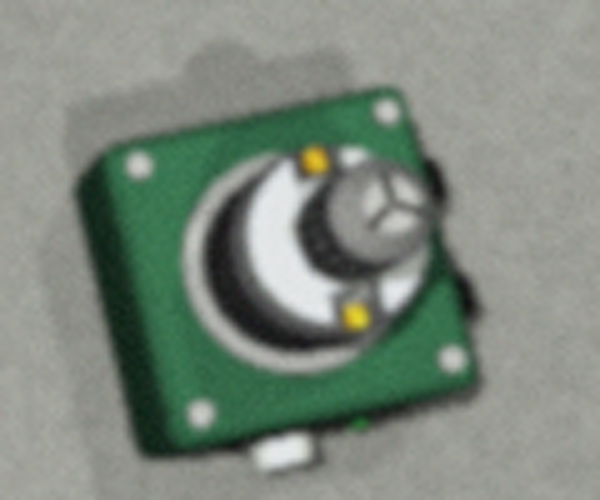

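The top view shows both dogs, at (315,160) and (355,316), inside their slots. Collar tops are 10.0 mm (side) and 9.5 mm (top) above the face, the collar is level, and the other tools stand where they did. I'll hand in.

```bash
python3 -c "
from cell import arm;print(arm.sign_off())"
```

```text
the job is handed in; nothing more can be done
None
```

The drill chuck is fitted to the green work head: standing free in the spindle, collar home, both dogs in its slots. I handed in at about 11 s of the 35 s allowed; sign-off reports no verdict.

I gripped the chuck by its sleeve, lifted it out of the middle hole of the rack and turned it about 15.5° to match the dogs. Before lowering I shifted it about 4 mm, because depth fits showed it off the bore axis. It stopped moving down at the expected home height under about 15 N of press; then I let go and backed away.

Last checks, with the arm well clear:
- **Height:** the collar top is 10.0 mm above the spindle face in the side view and 9.5 mm in the top view; the collar is 10 mm thick.
- **Tilt:** the collar is level with the bare face to within about 0.7°, which is within the noise of the fit.
- **Position:** the sleeve axis is within about 1 mm of the spindle axis.
- **Other tools:** the pointed centre and the ring mandrel are still in their rack holes.

Three readings disagreed or failed along the way:
- Colour-based fits in the side view were 2–4 mm off the top view, so I relied on the depth fits.
- The tool position reading differed from the depth fits by about 2 mm.
- Just after release, the first top-view check failed because the arm blocked the camera, and a tilt fit in the side view read 1.8°. With the arm moved aside and a tighter fit, both views showed it level.

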